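# Recalibrate the glaze scale

### The arm

A 6-joint arm with a two-finger parallel gripper is mounted at the origin on the work surface. World frame = base frame: x ahead of the robot, y to its left, z up, the work surface at z = 0. Lengths are in m, angles in degrees, forces in N, time in s.
With the tool pointing down it reaches from about 0.3 to 0.75 m from the base axis. Payload 8.5 kg.
Tool frame: the origin (TCP) lies between the finger pads; the fingertips stand 14 mm ahead of it and the grasp point (between the pads) lies 5 mm behind it; x points along the fingers, z is the direction in which the jaws open and shut, and the axes are right-handed (so a half turn about x gives the same grasp; the last joint's range is limited). The gripper opens to 85 mm and grips with 20 to 120 N. Pads are 22 mm wide; open, the fingers measure 114 mm over their backs; the gripper's body (76 mm by 85 mm) begins 54 mm behind the grasp point. The pads swing forward as they close: fully open they stand 13 mm farther back than shut.
Start: joints at [60.086, 21.807, 74.336, -0, 83.858, -12.336], TCP at [0.166, 0.524, 0.245] pointing down, gripper open.
Joint ranges: [-178.18, 178.18], [-50.72, 133.34], [12.68, 142.11], [-81.47, 261.47], [9.98, 163.14], [-165.26, 165.26]. Speed limits (degrees/s): [136.94, 136.94, 180, 180, 180, 180].

### API

Orientations are given as a 3x3 rotation matrix whose columns are the frame's x, y, z axes.
In Python, from rig import env gives the robot as it stands.
- The arm moves only by the shell command python3 -m jog 'ROWS' [FORCE]. ROWS is JSON, a list of rows, each a list of 5 numbers: the opening, from -1 (shut) to 1 (fully open), so that 0 is half open, then the shift along the tool's x, y, z in m, then the turn about the tool's x in rad. In form: [[claw, dx, dy, dz, yaw], ...]. A call has 1 to 20 rows; each row is the pose to reach, as a shift and turn from the pose commanded when the call began, along the tool's axes at that moment; what a row does not reach only later rows make up. A row lasts 1/10 s, in which the tool goes at most 50 mm and 8.59 degrees, less where a joint would pass 70% of its speed; a pose out of reach is approached as far as the arm can. A call with a gripper value outside its range is refused whole. The fingers move at their own pace and stop on an object; FORCE is the grip in N (left out, the last holds). Time passes only in rows, so rows that repeat a pose let the fingers close. It gives the time, the measured TCP pose, the force and the opening at its end, in the units of the state.
- env.observe(): the state, without advancing time (a new reading comes with each control period).
- env.get_image(name): name is "scene" or "top"; returns the picture (420x560x3 uint8, red, green, blue); there is no depth.
- env.camera_model(name): a dict with "fx", "fy", "cx", "cy" (pixels), "k1" (the pictures are not rectified: a ray, as slopes to the right and down, at radius r is drawn at 1 + k1 r^2 times it, then the intrinsics apply), "origin" and "orientation" of the camera in the world. Camera axes: x right, y up, looking along -z (the intrinsics and any distortion apply to the point x, -y, -z); pixel columns grow to the right and rows downward; lengths in m; the calibration is good to about 2 mm. A picture is of the moment at which its call begins. camera_model takes no time and is no camera call.
- env.close_job(): hands the job in, once; it reports no verdict.
The state is a dict: "time_s": time; "q": joint angles; "qvel": joint speeds; "joint_efforts": joint torques, N m; "position": TCP position; "tool_rot": TCP orientation; "ft_force": force on the tool from outside, world axes, zero at the start; "wrist_torque": the same for the moment, N m; "grip_width": finger opening in m.
Only numpy, scipy, OpenCV 4.12 (cv2) and the standard library are available. Lean on these libraries where they do the work, as an engineer would, in place of code of your own. Each camera call takes 0.05 s, during which the arm holds its last target.

### The job

The glaze scale must be recalibrated. Gently stand the larger brass weight upright in the middle of the scale's steel pan and let go of it, then take the ball stylus out of the wooden tool block, reach its tip down through the round hole in the scale's front deck and gently press the recessed red button all the way down. Finish while still holding the button fully down with the stylus in the gripper, with only the weight on the pan, and leave the smaller weight, the brush, the bisque cone and the bowl where they are.

Things in the scene. Friction and masses are not known exactly. Their poses are not given: they have to be found in the camera images.
- scale: digital bench scale, fixed, 290 mm (its x) by 220 mm (its y); grey casing on black base with a flat front deck 90 mm deep at the -x end (top 62 mm above the bench; display, keys and hole in it) and a steel pan behind. Origin: bench level under the middle of the casing; x from the front deck towards the pan, z up; it may be turned on the bench.
- pan: flat square-cornered steel weighing pan of the scale, 170 mm (x) by 190 mm (y), 8 mm thick, on springs, sinks 1.2 mm under 5 N and in proportion, at most 8 mm; origin at the centre of its top surface, 78 mm above the bench when empty; axes as the scale's. It rests on a load cell: no more than 20 N may ever bear on it, from anything
- pan_center (a point): centre of the pan's top surface
- cal_hole (a point): centre of the mouth of the calibration hole, level with the deck (62 mm above the bench): a round vertical hole 14 mm wide with a 2 mm chamfer and a yellow ring around it, at -100 mm x, -65 mm y in the scale's frame. The red button's top lies 14 mm below the mouth and goes down 6 mm more; the button fills the hole
- cal_button: red recessed button at the bottom of the hole, 13 mm wide; origin at the centre of its top face, 14 mm below the hole's mouth when up and 20 mm below it when fully down. It springs back: 1 N starts it, 4 N brings it fully down on a hard stop. It is a small switch: no more than 30 N may press on it
- weight_500: larger brass knob weight, 500 g: upright cylinder 38 mm wide and 50 mm tall, with a neck and a 24 mm wide knob above, 70 mm tall in all; stands on the bench; origin at the centre of its underside, z up
- weight_200: smaller brass knob weight, 200 g: 29 mm wide, 53 mm tall in all, same shape; stands on the bench, not needed; origin at the centre of its underside, z up
- block: wooden tool block, fixed, 180 mm (its x) by 64 mm (its y), 60 mm tall, with three vertical holes 11 mm wide through it in a row along x at -60, 0 and +60 mm; origin at the centre of its underside. The stylus and the brush stand in the two outer holes, either way round; the middle one is empty
- stylus: ball stylus, about 30 g, standing upright in a hole of the block: blue round wooden handle 87 mm long, 16 mm wide in the lowest 6 mm (steel ring), 13 mm wide from 10 to 70 mm, tapering above; below it a steel shank 6 mm thick with a 7 mm ball, reaching 55 mm below the handle. Origin at the lower end of the handle, on the block's top while it stands there; z along the stylus, up to the handle's end
- stylus_grip (a point): middle of the handle, 40 mm above the stylus's origin, 13 mm wide there: a good place to grip
- stylus_tip (a point): lowest point of the ball, 55 mm below the stylus's origin, on its axis
- brush: glaze brush standing head up in another hole of the block: 17 mm wide, 56 mm tall above the block, steel ferrule and dark brown tuft, red stem in the hole; not needed; origin at the lower end of the ferrule, on the block's top, z up
- cone: white bisque cone (a small lid), 62 mm wide at the foot, 61 mm tall, standing on the bench; not needed; origin at the centre of its underside, z up
- bowl: white bisque bowl, 132 mm wide, 55 mm tall, on the bench beyond the block; not needed; origin at the centre of its underside, z up
Mind the look-alikes: they are no part of the job. Several things have the shape of the stylus; the one meant has the colours described above.

How it is judged (in metres and radians):
On the way, in this order (a step that is already met when the one before it is completed fails the run):
1. the larger weight stands upright in the middle of the pan, let go of (horizontal distance between weight_500 and pan_center below 0.04 m and angle between weight_500's own z axis and vertical below 0.1 rad and contact force between weight_500 and pan above 3.5 N and contact force between weight_500 and the fingers below 0.1 N and linear speed of weight_500 below 0.02 m/s), for 0.2 s.
2. the stylus, held in the gripper, presses the recessed button fully down (z of cal_button in the frame of cal_hole below -0.0185 m and contact force between stylus and cal_button above 1 N and contact force between the fingers and stylus above 1 N), for 0.2 s.
At the end, for the whole second after the job is handed in: The gripped stylus, clear of the block, is through the hole and holds the button at least 4.5 of its 6 mm down; the larger weight stands upright, still, let go, within 40 mm of the pan's centre and alone on the pan; small weight, brush, cone and bowl lie within 30 mm of their starts (all of step 1 and all of step 2 and contact force between stylus and block below 0.1 N and horizontal distance between stylus_tip and cal_hole below 0.007 m and contact force between pan and anything else below 6.5 N and distance of each of weight_200, brush, cone, bowl from where it was at the start of the episode below 0.03 m); the arm keeps its last pose, push and grip.
It fails at once if more than 20 N on the pan (the weight set down hard or dropped, or the pan knocked) (contact force between pan and anything else above 20 N).
It fails at once if the larger weight dropped: falling out of the gripper faster than a few millimetres' fall gives (linear speed of weight_500 above 0.35 m/s and contact force between weight_500 and the fingers below 0.05 N).
It fails at once if more than 30 N on the recessed button (contact force between cal_button and anything else above 30 N).
It fails at once if the smaller weight, the brush, the cone or the bowl moved by more than 30 mm or knocked over (distance of any of weight_200, brush, cone, bowl from where it was at the start of the episode above 0.03 m or angle between any of weight_200, cone, bowl's own z axis and vertical above 0.5 rad).
It also fails if it takes over 54 s, if anything falls off the work surface, if the arm or the gripper's body presses on something with over 40 N, if the wrist force passes 120 N, or if a joint passes its speed limit or range.

## Working session

There is one attempt and no reset: what is moved stays moved. The work goes in short steps, Python scripts to look and compute and a shell command to move; the robot and the scene stay as the last step left them, time stands still between calls to the robot, and variables do not carry over. Pictures are saved under pics/ and viewed, and the job is handed in when it is done.

```bash
ls; mkdir -p pics; python3 - <<'E'
from rig import env
import cv2,json
s=env.observe()
for k,v in s.items(): print(k,v)
for n in("scene","top"):
    im=env.get_image(n); cv2.imwrite(f"pics/{n}0.png",im[:,:,::-1]); print(env.camera_model(n))
E
```

```text
pics
time_s 0.0
q [ 6.00849890e+01  2.18413213e+01  7.43845362e+01  1.38503705e-03
  8.38561876e+01 -1.23371580e+01]
qvel [ 0.07774941  0.03839267 -0.09947664  0.04409227 -0.03077091  0.06440319]
joint_efforts [ 6.34804364e-04 -4.48463702e+01 -2.31268251e+01 -9.45565375e-05
  4.87824276e-03 -8.55770196e-06]
position [0.16597647 0.52408432 0.24470993]
tool_rot [[-7.34970798e-04 -9.53306566e-01  3.02003395e-01]
 [-1.22918574e-03  3.02004110e-01  9.53305831e-01]
 [-9.99998974e-01  3.29433681e-04 -1.39375504e-03]]
ft_force [0.88180204 0.34831993 0.94505777]
wrist_torque [ 0.0212369  -0.0104528  -0.04464374]
grip_width 0.08537237049907605
{'fx': 449.4485523043599, 'fy': 449.4485523043599, 'cx': 279.3020703100536, 'cy': 209.7169333976681, 'k1': -0.03529984122981234, 'origin': array([ 1.30593082, -0.08546294,  0.76517964]), 'orientation': array([[-0.00723241, -0.64820431,  0.76143212],
       [ 0.99993797,  0.00176219,  0.01099799],
       [-0.00847073,  0.76146443,  0.64815135]])}
{'fx': 467.7294154947419, 'fy': 467.7294154947419, 'cx': 279.8887013510383, 'cy': 206.6970150886342, 'k1': -0.036393111732858065, 'origin': array([ 0.42356837, -0.07213889,  1.39644188]), 'orientation': array([[ 0.01251882,  0.99723219, -0.07328878],
       [-0.99991126,  0.01281888,  0.00362514],
       [ 0.00455458,  0.07323689,  0.99730417]])}
```

View pics/scene0.png

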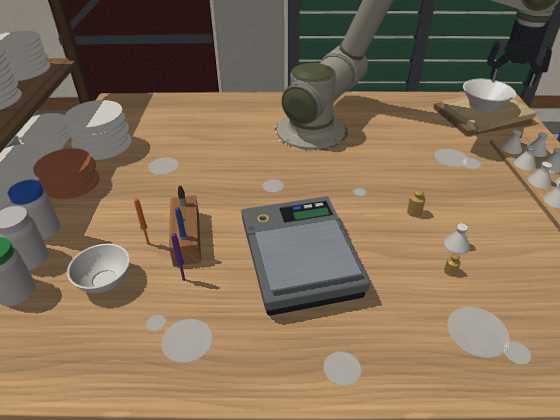

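View pics/top0.png

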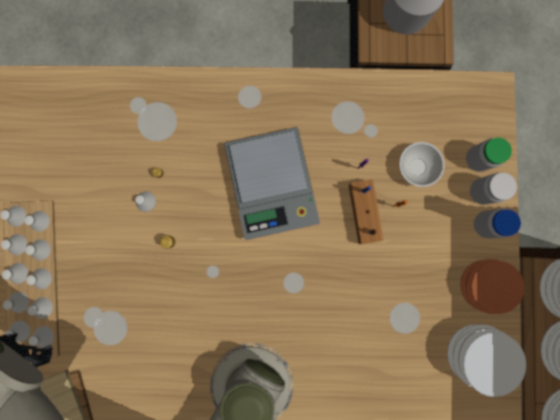

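```bash
python3 - <<'E'
import cv2
a=cv2.imread("pics/scene0.png");b=cv2.imread("pics/top0.png")
f=lambda i,x,y,w,h,s:cv2.resize(i[y:y+h,x:x+w],None,fx=s,fy=s,interpolation=cv2.INTER_CUBIC)
cv2.imwrite("pics/c1.png",f(a,120,170,110,120,5))
cv2.imwrite("pics/c2.png",f(b,325,140,100,115,5))
cv2.imwrite("pics/c3.png",f(b,215,120,115,125,4.5))
cv2.imwrite("pics/c4.png",f(a,390,180,100,100,5))
E
```

```text
(no output)
```

View pics/c1.png

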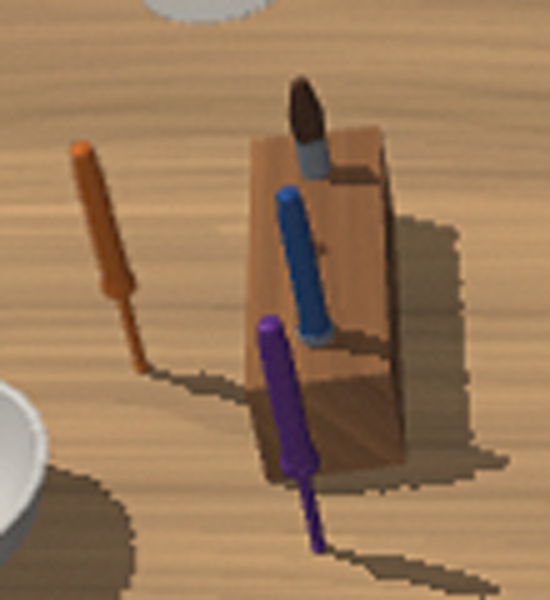

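View pics/c2.png

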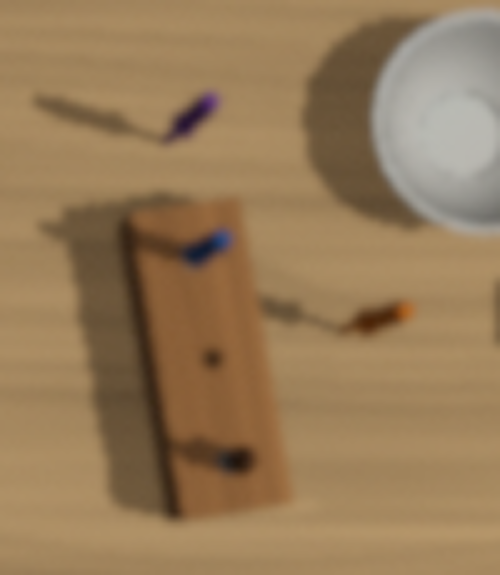

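View pics/c3.png

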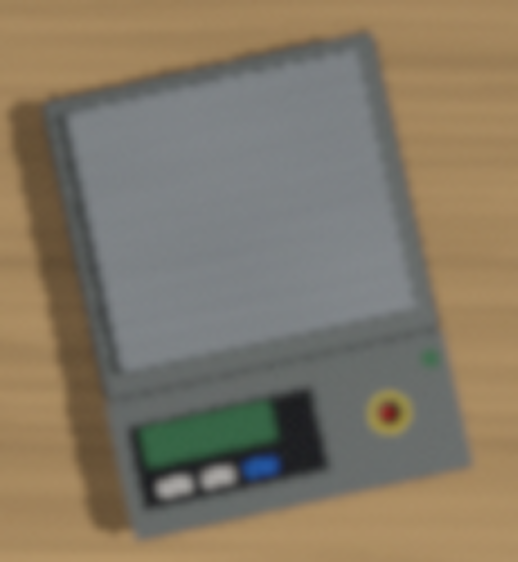

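View pics/c4.png

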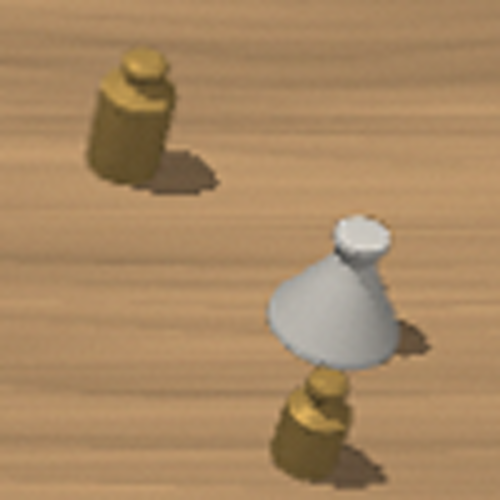

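Candidates: the stylus-shaped things are blue (scene 181,222; top 366,189, standing in the block), purple (scene 177,250) and orange (scene 142,215), both of which stand outside the block. I choose the blue one. The brush is at scene (182,195). There are two brass weights: larger at scene (416,205), top (166,242), which I choose; smaller at scene (453,265), top (157,172). The crops above confirm both choices.

```bash
cat > h.py <<'E'
import numpy as np,cv2
from rig import env
C={n:env.camera_model(n) for n in("scene","top")}
def ray(n,u,v):
    c=C[n]; K=np.array([[c['fx'],0,c['cx']],[0,c['fy'],c['cy']],[0,0,1.]])
    p=cv2.undistortPoints(np.array([[[u,v]]],float),K,np.array([c['k1'],0,0,0.]))[0,0]
    return c['origin'],c['orientation']@np.array([p[0],-p[1],-1])
def plane(n,u,v,z):
    o,d=ray(n,u,v); return o+d*(z-o[2])/d[2]
def proj(n,P):
    c=C[n]; p=c['orientation'].T@(np.asarray(P,float)-c['origin']); x,y=p[0]/-p[2],-p[1]/-p[2]; s=1+c['k1']*(x*x+y*y)
    return np.array([c['fx']*x*s+c['cx'],c['fy']*y*s+c['cy']])
def tri(a,b):
    o1,d1=ray("scene",*a);o2,d2=ray("top",*b)
    t=np.linalg.lstsq(np.c_[d1,-d2],o2-o1,rcond=None)[0]
    p,q=o1+d1*t[0],o2+d2*t[1]; return (p+q)/2,np.linalg.norm(p-q)
def cents(im,box,f):
    x,y,w,h=box; h_=cv2.cvtColor(im[y:y+h,x:x+w],cv2.COLOR_BGR2HSV)
    m=f(h_[:,:,0].astype(int),h_[:,:,1].astype(int),h_[:,:,2].astype(int)).astype(np.uint8)
    n,l,st,ce=cv2.connectedComponentsWithStats(m)
    return [(ce[i]+[x,y],st[i]+np.array([x,y,0,0,0])) for i in range(1,n) if st[i,4]>5],m
E
python3 - <<'E'
from h import *
a=cv2.imread("pics/scene0.png");b=cv2.imread("pics/top0.png")
for nm,box,f in [("yellow s",(245,205,40,25),lambda h,s,v:(h>18)&(h<35)&(s>140)),]:
    print(nm,[(c.round(1),s) for c,s in cents(a,box,f)[0]])
print("yellow t",[(c.round(1),s) for c,s in cents(b,(290,200,25,25),lambda h,s,v:(h>18)&(h<35)&(s>140))[0]])
print("blue s",[(c.round(1),s) for c,s in cents(a,(165,200,30,45),lambda h,s,v:(h>100)&(h<125)&(s>100))[0]])
print("blue t",[(c.round(1),s) for c,s in cents(b,(355,180,20,17),lambda h,s,v:(h>100)&(h<125)&(s>100))[0]])
print("brass t",[(c.round(1),s) for c,s in cents(b,(150,160,30,100),lambda h,s,v:(s>165))[0]])
print("brass s",[(c.round(1),s) for c,s in cents(a,(400,180,70,100),lambda h,s,v:(s>165))[0]])
# pan light mask
def big(im,box,name):
    x,y,w,h=box; hh=cv2.cvtColor(im[y:y+h,x:x+w],cv2.COLOR_BGR2HSV)
    m=((hh[:,:,1]<70)&(hh[:,:,2]>112)).astype(np.uint8)
    m=cv2.morphologyEx(m,cv2.MORPH_OPEN,np.ones((5,5)))
    cs,_=cv2.findContours(m,0,1); c=max(cs,key=cv2.contourArea); r=cv2.minAreaRect(c)
    ap=cv2.approxPolyDP(c,6,True)[:,0]+[x,y]
    print(name,cv2.contourArea(c),r[0][0]+x,r[0][1]+y,r[1:],ap.tolist())
big(b,(220,122,105,85),"pan top"); big(a,(250,212,120,85),"pan scene")
h=cv2.cvtColor(b,cv2.COLOR_BGR2HSV); 
for p in [(270,170),(310,150),(310,213),(166,242),(175,242),(166,255)]: print(p,h[p[1],p[0]])
h=cv2.cvtColor(a,cv2.COLOR_BGR2HSV); 
for p in [(416,210),(416,195),(430,210)]: print(p,h[p[1],p[0]])
E
```

```text
yellow s [(array([262.8, 217.9]), array([258, 214,  11,   8,  28]))]
yellow t [(array([302.1, 213.2]), array([299, 212,   6,   3,   9]))]
blue s [(array([180. , 222.4]), array([175, 208,  11,  30, 154]))]
blue t [(array([366.1, 189. ]), array([363, 187,   7,   5,  14]))]
brass t []
brass s []
pan top 3843.5 268.4332275390625 166.4927749633789 ((59.77770233154297, 67.25521850585938), 77.73522186279297) [[294, 132], [231, 145], [242, 201], [306, 188]]
pan scene 4978.5 307.5364761352539 252.6969451904297 ((59.61602783203125, 95.6332778930664), 79.50852966308594) [[335, 220], [256, 232], [271, 289], [359, 273]]
(270, 170) [105  15 133]
(310, 150) [ 17 111 159]
(310, 213) [ 83   9 109]
(166, 242) [ 21 151 165]
(175, 242) [ 18 123 137]
(166, 255) [ 17 110 158]
(416, 210) [ 20 140 100]
(416, 195) [ 20 150 100]
(430, 210) [ 15 109 188]
```

```bash
python3 - <<'E'
from h import *
a=cv2.imread("pics/scene0.png");b=cv2.imread("pics/top0.png")
for n,cs in (("top",[[294,132],[231,145],[242,201],[306,188]]),("scene",[[335,220],[256,232],[271,289],[359,273]])):
    P=np.array([plane(n,*c,.078)[:2] for c in cs]); r=cv2.minAreaRect(P.astype(np.float32)*1000); print(n,P.round(4).tolist(),P.mean(0).round(4),r)
    print([np.degrees(np.arctan2(*(P[(i+1)%4]-P[i])[::-1])).round(1) for i in range(4)])
def ring(im,box,n):
    x,y,w,h=box; hh=cv2.cvtColor(im[y:y+h,x:x+w],cv2.COLOR_BGR2HSV)
    m=(hh[:,:,1]>70).astype(np.uint8)
    k,l,st,ce=cv2.connectedComponentsWithStats(m); i=1+np.argmax(st[1:,4]); 
    m=(l==i).astype(np.uint8); cs,_=cv2.findContours(m,0,1); m=cv2.drawContours(m*0,cs,-1,1,-1); M=cv2.moments(m,True)
    u,v=x+M['m10']/M['m00'],y+M['m01']/M['m00']; print("ring",n,u,v,M['m00'],plane(n,u,v,.062).round(4)); return u,v
p=ring(a,(252,208,24,20),"scene");q=ring(b,(293,203,17,19),"top"); print(tri(p,q))
for (nm,im,bx) in (("top",b,(150,225,35,35)),("scene",a,(402,185,28,35)),("top",b,(148,162,20,20))):
    r=cents(im,bx,lambda h,s,v:(h>=18)&(h<=26)&(s>128))[0]; print(nm,[(c.round(1),s) for c,s in r])
E
python3 - <<'E'
import cv2
a=cv2.imread("pics/scene0.png");b=cv2.imread("pics/top0.png")
f=lambda i,x,y,w,h,s:cv2.resize(i[y:y+h,x:x+w],None,fx=s,fy=s,interpolation=cv2.INTER_NEAREST)
import numpy as np
cv2.imwrite("pics/c5.png",np.hstack([f(b,150,225,35,35,11),f(a,400,187,35,35,11)]))
cv2.imwrite("pics/c6.png",np.hstack([f(b,345,175,50,75,8),f(a,160,180,45,75,8)]))
E
```

```text
top [[0.7354, -0.1146], [0.6953, 0.0649], [0.5352, 0.0304], [0.5746, -0.1503]] [ 0.6351 -0.0424] ((634.9652709960938, -42.18437957763672), (164.7404327392578, 184.97593688964844), 12.502887725830078)
[np.float64(102.6), np.float64(-167.9), np.float64(-77.7), np.float64(12.5)]
scene [[0.5354, 0.031], [0.5752, -0.1486], [0.7379, -0.1116], [0.6966, 0.0656]] [ 0.6363 -0.0409] ((636.7286376953125, -40.74391174316406), (166.8086395263672, 183.88255310058594), 12.49952220916748)
[np.float64(-77.5), np.float64(12.8), np.float64(103.1), np.float64(-167.9)]
ring scene 262.70666666666665 217.62666666666667 75.0 [ 0.5086 -0.1365  0.062 ]
ring top 301.12820512820514 211.3846153846154 78.0 [ 0.509  -0.1379  0.062 ]
(array([ 0.50893832, -0.13715378,  0.06230434]), np.float64(0.0014341879462944596))
top [(array([166.4, 241.4]), array([159, 235,  16,  14, 174]))]
scene [(array([416. , 203.3]), array([408, 190,  17,  27, 345]))]
top [(array([156.6, 172.3]), array([151, 167,  12,  11,  98]))]
```

View pics/c5.png

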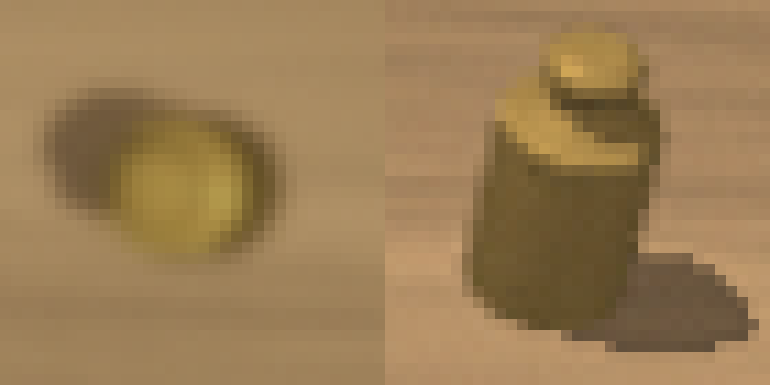

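View pics/c6.png

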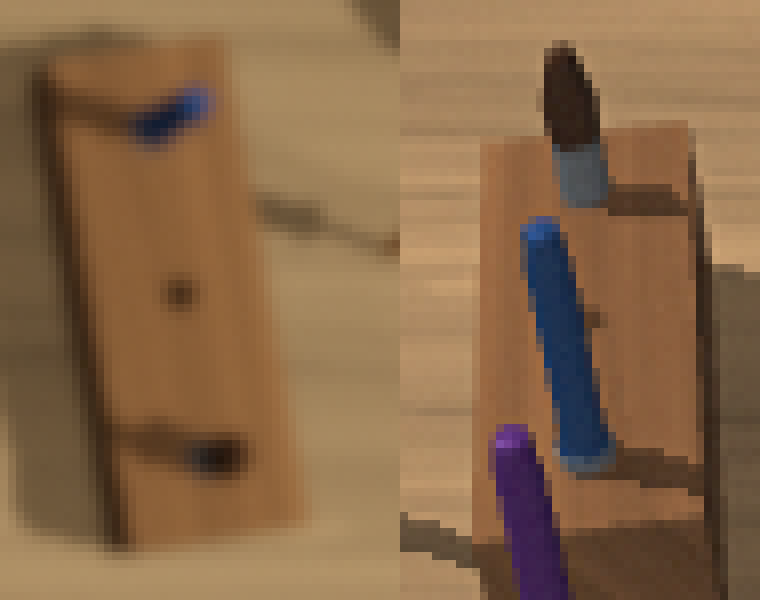

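```bash
python3 - <<'E'
from h import *
print("weight base front",plane("scene",415.1,216.7,0).round(4),"knob",plane("scene",419.1,191.8,.066).round(4), "top-v knob",plane("top",167,241.8,.06).round(4))
p=lambda n,u,v,z:print(n,u,v,plane(n,u,v,z).round(4))
p("scene",183.1,236.9,.063);p("scene",177.7,208.5,.145);p("top",364,191,.066);p("top",369.8,188,.145)
p("top",368,212.1,.06); p("scene",160+597/8-50+0,180+320/8,.06)
cs=np.array([(225,40),(55,65),(130,548),(308,518)])/8+[345,175]
P=np.array([plane("top",*c,.06) for c in cs])[:,:2];print(P.round(4).tolist(),P.mean(0), cv2.minAreaRect((P*1000).astype(np.float32)))
cs=(np.array([(688,122),(480,142),(470,543),(700,518)])-[400,0])/8+[160,180]
P=np.array([plane("scene",*c,.06) for c in cs])[:,:2];print(P.round(4).tolist(),P.mean(0))
# brush ferrule, cone, bowl, purple/orange, small weight
p("scene",160+185/8,180+190/8,.005+.06);p("top",345+208/8,175+458/8,.07)
p("scene",457,240,.02);p("top",145,202,.04);p("top",157,172,.03);p("top",422,164,.05)
p("scene",120+285/5,170+470/5,.055);p("scene",120+320/5,170+550/5,0);p("scene",120+145/5,170+370/5,0);p("top",325+165/5,140+140/5,0);p("top",325+340/5,140+330/5,0)
E
```

```text
weight base front [0.4357 0.2518 0.    ] knob [0.4159 0.254  0.066 ] top-v knob [0.4172 0.2438 0.06  ]
scene 183.1 236.9 [ 0.5752 -0.3141  0.063 ]
scene 177.7 208.5 [ 0.5727 -0.3141  0.145 ]
top 364 191 [ 0.5695 -0.3174  0.066 ]
top 369.8 188 [ 0.5692 -0.3185  0.145 ]
top 368 212.1 [ 0.5095 -0.3299  0.06  ]
scene 184.625 220.0 [ 0.5145 -0.3213  0.06  ]
[[0.6024, -0.3449], [0.5925, -0.2835], [0.4194, -0.3106], [0.4309, -0.3744]] [ 0.51131032 -0.3283304 ] ((511.0716857910156, -328.5846862792969), (175.18955993652344, 64.8097915649414), 9.169110298156738)
[[0.4206, -0.3082], [0.4304, -0.3724], [0.6071, -0.3411], [0.5973, -0.2786]] [ 0.51382421 -0.32509054]
scene 183.125 203.75 [ 0.4602 -0.3334  0.065 ]
top 371.0 232.25 [ 0.4516 -0.3365  0.07  ]
scene 457 240 [0.5425 0.3242 0.02  ]
top 145 202 [0.5319 0.3163 0.04  ]
top 157 172 [0.6219 0.2867 0.03  ]
top 422 164 [ 0.6529 -0.4905  0.05  ]
scene 177.0 264.0 [ 0.6507 -0.3157  0.055 ]
scene 184.0 280.0 [ 0.6481 -0.3091  0.    ]
scene 149.0 244.0 [ 0.5345 -0.4137  0.    ]
top 358.0 168.0 [ 0.6463 -0.3115  0.    ]
top 393.0 206.0 [ 0.5327 -0.4169  0.    ]
```

```bash
python3 - <<'E'
from h import *
p=lambda l,n,u,v,z:print(l,plane(n,u,v,z).round(4))
q=lambda x,y:(150+x/11-.5,225+y/11-.5)
p("L z.05","top",*q(115,190),.05);p("R z0","top",*q(280,180),0);p("bot z.05","top",*q(190,260),.05);p("top z.05","top",*q(175,112),.05)
s=lambda x,y:(400+(x-385)/11-.5,187+y/11-.5)
p("front","scene",*s(551,328),0);p("L","scene",*s(485,200),.035);p("R","scene",*s(645,200),.035);p("knobL","scene",*s(543,62),.064);p("knobR","scene",*s(645,68),.064)
for X in ([.416,.249],): print(proj("scene",[*X,.07]),proj("scene",[*X,.0]),proj("top",[*X,.05]))
E
python3 -m jog '[[1,0,-0.32,-0.185,0],[1,0,-0.32,-0.185,0],[1,0,-0.32,-0.185,0],[1,0,-0.32,-0.185,0],[1,0,-0.32,-0.185,0],[1,0,-0.32,-0.185,0],[1,0,-0.32,-0.185,0],[1,0,-0.32,-0.185,0],[1,0.08,-0.32,-0.185,0],[1,0.08,-0.32,-0.185,0],[1,0.08,-0.32,-0.185,0],[1,0.08,-0.32,-0.185,0],[1,0.08,-0.32,-0.185,0],[1,0.08,-0.32,-0.185,0]]' 40
```

```text
L z.05 [0.417  0.2665 0.05  ]
R z0 [0.4201 0.2343 0.    ]
bot z.05 [0.399  0.2463 0.05  ]
top z.05 [0.4375 0.2513 0.05  ]
front [0.4342 0.2509 0.    ]
L [0.4293 0.2301 0.035 ]
R [0.4294 0.2672 0.035 ]
knobL [0.4147 0.2414 0.064 ]
knobR [0.417  0.2643 0.064 ]
[417.42331341 190.56143068] [412.33492639 211.71254089] [165.99563852 242.20056881]
time_s: 1.5
position: [0.4158, 0.2517, 0.1668]
tool_rot: [[0.003, -0.953, 0.302], [0.001, 0.302, 0.953], [-1.0, -0.002, 0.002]]
ft_force: [0.3, -0.1, -0.7]
grip_width: 0.0851
```

```bash
python3 -m jog '[[1,0.05,0,0,0],[1,0.09,0,0,0],[1,0.12,0,0,0],[1,0.137,0,0,0],[1,0.137,0,0,0],[1,0.137,0,0,0]]' 40
python3 - <<'E'
from h import *
for n in("scene","top"):
    cv2.imwrite(f"pics/{n}1.png",env.get_image(n)[:,:,::-1])
a=cv2.imread("pics/scene1.png");b=cv2.imread("pics/top1.png")
f=lambda i,x,y,w,h,s:cv2.resize(i[y:y+h,x:x+w],None,fx=s,fy=s,interpolation=cv2.INTER_CUBIC)
cv2.imwrite("pics/c7.png",np.hstack([f(a,370,130,100,100,4),f(b,120,200,100,100,4)]))
E
```

```text
time_s: 2.1
position: [0.4159, 0.2516, 0.0293]
tool_rot: [[0.001, -0.953, 0.302], [0.0, 0.302, 0.953], [-1.0, -0.001, 0.001]]
ft_force: [-0.2, -0.0, 1.1]
grip_width: 0.0853
```

View pics/c7.png

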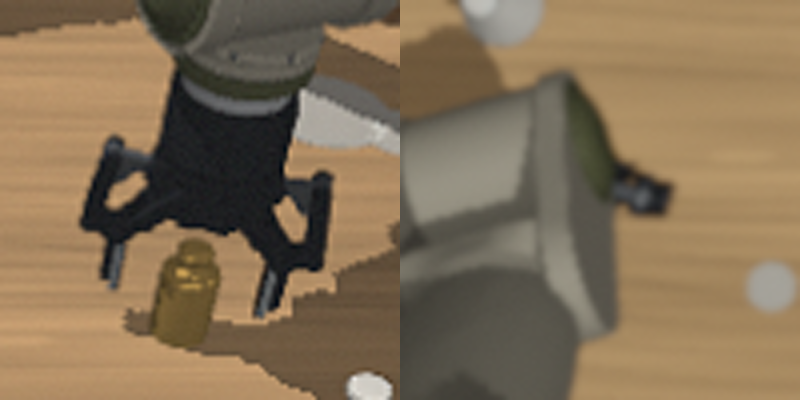

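The weight (scene crop 185,290) stands between the open pads. Next I close and lift a little.

```bash
python3 -m jog '[[-1,0,0,0,0],[-1,0,0,0,0],[-1,0,0,0,0],[-1,0,0,0,0],[-1,0,0,0,0],[-1,0,0,0,0],[-1,0,0,0,0],[-1,0,0,0,0],[-1,0,0,0,0],[-1,0,0,0,0],[-1,0,0,0,0],[-1,0,0,0,0]]' 50
python3 -m jog '[[-1,-0.01,0,0,0],[-1,-0.03,0,0,0],[-1,-0.06,0,0,0],[-1,-0.09,0,0,0],[-1,-0.12,0,0,0],[-1,-0.14,0,0,0],[-1,-0.14,0,0,0],[-1,-0.14,0,0,0]]'
python3 - <<'E'
from h import *
for n in("scene","top"):
    cv2.imwrite(f"pics/{n}2.png",env.get_image(n)[:,:,::-1])
a=cv2.imread("pics/scene2.png")
cv2.imwrite("pics/c8.png",cv2.resize(a[80:240,340:500],None,fx=3,fy=3))
s=env.observe(); R=s['tool_rot']; print(s['q'],R.T@(np.array([.6365,-.042,s['position'][2]])-s['position']))
E
```

```text
time_s: 3.4
position: [0.4154, 0.2515, 0.0289]
tool_rot: [[0.001, -0.953, 0.302], [0.0, 0.302, 0.953], [-1.0, -0.001, 0.001]]
ft_force: [-1.2, 0.3, 5.8]
grip_width: 0.0369
time_s: 4.2
position: [0.4147, 0.2511, 0.1677]
tool_rot: [[-0.001, -0.953, 0.302], [-0.0, 0.302, 0.953], [-1.0, 0.001, -0.001]]
ft_force: [-0.4, 0.2, -5.6]
grip_width: 0.0368
[ 1.71669901e+01  1.98701200e+01  9.17095168e+01 -1.30387871e-03
  6.85996737e+01 -5.52503062e+01] [-0.00038583 -0.3001453  -0.21227048]
```

View pics/c8.png

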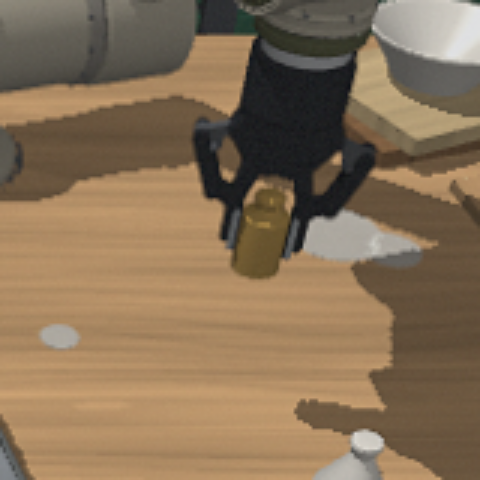

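```bash
python3 -m jog '[[-1,0,-0.025,-0.018,0],[-1,0,-0.06,-0.042,0],[-1,0,-0.09,-0.064,0],[-1,0,-0.12,-0.085,0],[-1,0,-0.15,-0.106,0],[-1,0,-0.18,-0.127,0],[-1,0,-0.21,-0.148,0],[-1,0,-0.24,-0.17,0],[-1,0,-0.27,-0.191,0],[-1,0,-0.29,-0.205,0],[-1,0,-0.3,-0.212,0],[-1,0,-0.3,-0.212,0],[-1,0,-0.3,-0.212,0],[-1,0.02,-0.3,-0.212,0],[-1,0.035,-0.3,-0.212,0],[-1,0.045,-0.3,-0.212,0],[-1,0.05,-0.3,-0.212,0],[-1,0.05,-0.3,-0.212,0],[-1,0.05,-0.3,-0.212,0]]'
python3 - <<'E'
from h import *
for n in("scene","top"):
    cv2.imwrite(f"pics/{n}3.png",env.get_image(n)[:,:,::-1])
a=cv2.imread("pics/scene3.png")
cv2.imwrite("pics/c9.png",cv2.resize(a[150:320,220:390],None,fx=3,fy=3))
E
```

```text
time_s: 6.2
position: [0.6375, -0.0412, 0.119]
tool_rot: [[0.001, -0.953, 0.302], [-0.0, 0.302, 0.953], [-1.0, -0.001, 0.0]]
ft_force: [-0.3, 0.0, -4.7]
grip_width: 0.0366
```

View pics/c9.png

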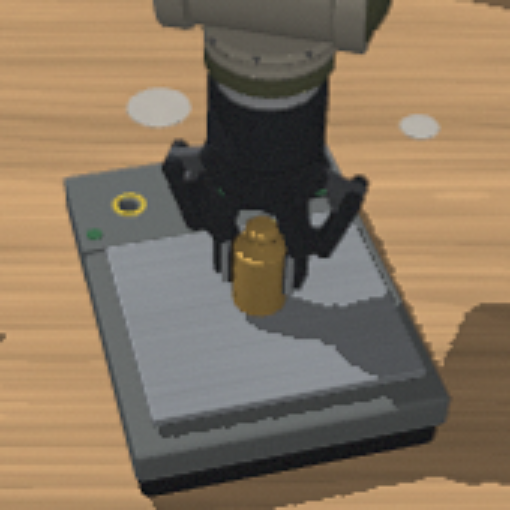

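```bash
python3 -m jog '[[-1,0.002,0,0,0],[-1,0.004,0,0,0],[-1,0.006,0,0,0],[-1,0.008,0,0,0],[-1,0.009,0,0,0],[-1,0.01,0,0,0],[-1,0.0105,0,0,0],[-1,0.011,0,0,0],[-1,0.0115,0,0,0],[-1,0.0115,0,0,0],[-1,0.0115,0,0,0]]'
python3 -m jog '[[-1,0.0005,0,0,0],[-1,0.001,0,0,0],[-1,0.001,0,0,0],[-1,0.001,0,0,0]]'
```

```text
time_s: 7.4
position: [0.6373, -0.0414, 0.1069]
tool_rot: [[0.0, -0.953, 0.302], [-0.0, 0.302, 0.953], [-1.0, -0.0, 0.0]]
ft_force: [-0.5, 0.2, -4.8]
grip_width: 0.0366
time_s: 7.8
position: [0.6373, -0.0414, 0.1061]
tool_rot: [[0.0, -0.953, 0.302], [-0.0, 0.302, 0.953], [-1.0, -0.0, 0.0]]
ft_force: [-1.1, -0.0, -1.0]
grip_width: 0.0367
```

```bash
python3 -m jog '[[-1,0.0003,0,0,0],[-1,0.0005,0,0,0],[-1,0.0005,0,0,0],[-1,0.0005,0,0,0]]' 20
python3 -m jog '[[-0.1,0,0,0,0],[0,0,0,0,0],[0.1,0,0,0,0],[0.2,0,0,0,0],[0.4,0,0,0,0],[0.6,0,0,0,0],[0.8,0,0,0,0],[0.8,0,0,0,0],[0.8,0,0,0,0],[0.8,0,0,0,0]]'
python3 - <<'E'
from h import *
for n in("scene","top"):
    cv2.imwrite(f"pics/{n}4.png",env.get_image(n)[:,:,::-1])
a=cv2.imread("pics/scene4.png")
cv2.imwrite("pics/c10.png",cv2.resize(a[150:320,220:390],None,fx=3,fy=3))
E
```

```text
time_s: 8.2
position: [0.6373, -0.0414, 0.1055]
tool_rot: [[0.0, -0.953, 0.302], [-0.0, 0.302, 0.953], [-1.0, -0.0, 0.0]]
ft_force: [-1.7, -0.2, 0.7]
grip_width: 0.0371
time_s: 9.2
position: [0.6372, -0.0414, 0.1053]
tool_rot: [[-0.0, -0.953, 0.302], [0.0, 0.302, 0.953], [-1.0, 0.0, 0.0]]
ft_force: [0.2, -0.7, 0.2]
grip_width: 0.0769
```

View pics/c10.png

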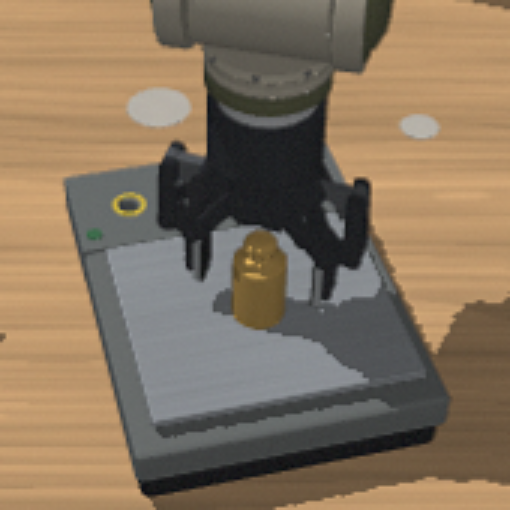

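```bash
python3 -m jog '[[0.8,-0.01,0,0,0],[0.8,-0.03,0,0,0],[0.8,-0.06,0,0,0],[0.8,-0.09,0,0,0],[0.8,-0.12,0,0,0],[0.8,-0.15,0,0,0],[0.8,-0.15,0,0,0]]'
python3 - <<'E'
from h import *
p=lambda n,u,v,z:print(n,plane(n,u,v,z).round(4))
p("scene",182.6,236.4,.064);p("scene",177.2,208,.145);p("top",363.5,190.5,.07);p("top",369.3,187.5,.146)
a=cv2.imread("pics/scene0.png")
r=cents(a,(165,200,30,45),lambda h,s,v:(h>100)&(h<125)&(s>100))[0][0][0];p("scene",*r,.107)
b=cv2.imread("pics/top0.png")
r=cents(b,(355,180,20,17),lambda h,s,v:(h>100)&(h<125)&(s>60))[0][0];print(r);p("top",*r[0],.107); print(tri((180,222.4),r[0]))
s=env.observe(); print(s['position'],s['tool_rot'].T@(np.array([.5715,-.316,s['position'][2]])-s['position']))
im=env.get_image("scene");cv2.imwrite("pics/c11.png",cv2.resize(im[150:320,120:390,::-1],None,fx=2.5,fy=2.5))
E
```

```text
time_s: 10.0
position: [0.6383, -0.0416, 0.2608]
tool_rot: [[0.009, -0.953, 0.302], [-0.002, 0.302, 0.953], [-1.0, -0.009, 0.0]]
ft_force: [-0.3, -0.2, -0.0]
grip_width: 0.0768
scene [ 0.5746 -0.3152  0.064 ]
scene [ 0.5711 -0.3155  0.145 ]
top [ 0.5705 -0.3152  0.07  ]
top [ 0.5704 -0.317   0.146 ]
scene [ 0.5751 -0.3145  0.107 ]
(array([366.0625, 189.1875]), array([363, 187,   7,   5,  16]))
top [ 0.5702 -0.3156  0.107 ]
(array([ 0.57059503, -0.31611588,  0.10295396]), np.float64(0.00043858655105274996))
[ 0.63830237 -0.0416127   0.26078184] [ 3.88847501e-05 -1.91488169e-02 -2.81752143e-01]
```

View pics/c11.png

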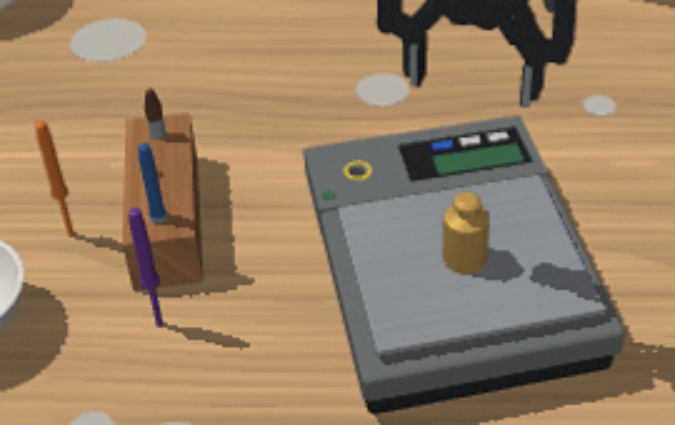

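The weight stands alone and upright mid-pan (crop 466,235). On to the stylus.

```bash
python3 -m jog '[[0.4,0,-0.002,-0.03,0],[0.4,0,-0.004,-0.06,0],[0.4,0,-0.008,-0.1,0],[0.4,0,-0.01,-0.14,0],[0.4,0,-0.012,-0.18,0],[0.4,0,-0.015,-0.22,0],[0.4,0,-0.017,-0.25,0],[0.4,0,-0.019,-0.27,0],[0.4,0,-0.019,-0.281,0],[0.4,0,-0.019,-0.281,0],[0.4,0,-0.019,-0.281,0],[0.4,0,-0.019,-0.281,0]]'
python3 - <<'E'
from h import *
s=env.observe(); print(s['position'],s['tool_rot'].T@(np.array([.5715,-.316,s['position'][2]])-s['position']))
im=env.get_image("scene");cv2.imwrite("pics/c12.png",cv2.resize(im[120:300,100:260,::-1],None,fx=3,fy=3))
E
```

```text
time_s: 11.25
position: [0.571, -0.3137, 0.2555]
tool_rot: [[0.0, -0.954, 0.3], [0.0, 0.3, 0.954], [-1.0, -0.0, 0.0]]
ft_force: [1.5, 0.3, 0.0]
grip_width: 0.0596
[ 0.57097144 -0.3136651   0.25549049] [-2.79740901e-07 -1.20559846e-03 -2.06825531e-03]
```

View pics/c12.png

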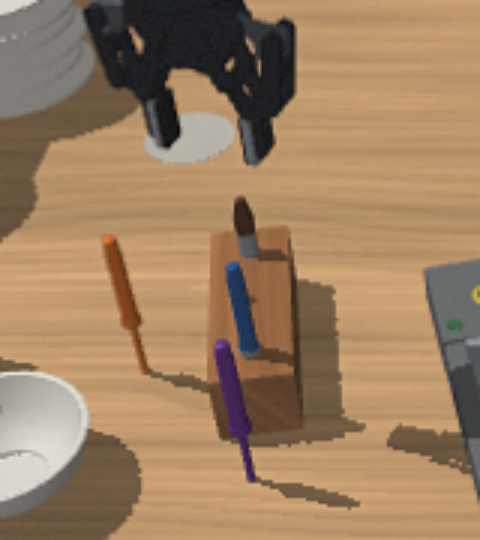

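```bash
python3 -m jog '[[0.4,0.02,-0.001,-0.002,0],[0.4,0.05,-0.001,-0.002,0],[0.4,0.08,-0.001,-0.002,0],[0.4,0.11,-0.001,-0.002,0],[0.4,0.13,-0.001,-0.002,0],[0.4,0.15,-0.001,-0.002,0],[0.4,0.16,-0.001,-0.002,0],[0.4,0.16,-0.001,-0.002,0],[0.4,0.16,-0.001,-0.002,0]]'
python3 - <<'E'
from h import *
im=env.get_image("scene");cv2.imwrite("pics/c13.png",cv2.resize(im[120:300,100:260,::-1],None,fx=3,fy=3))
E
```

```text
time_s: 12.2
position: [0.5713, -0.3172, 0.0963]
tool_rot: [[0.001, -0.953, 0.302], [-0.001, 0.302, 0.953], [-1.0, -0.001, -0.0]]
ft_force: [-0.3, -0.7, 1.1]
grip_width: 0.0598
```

View pics/c13.png

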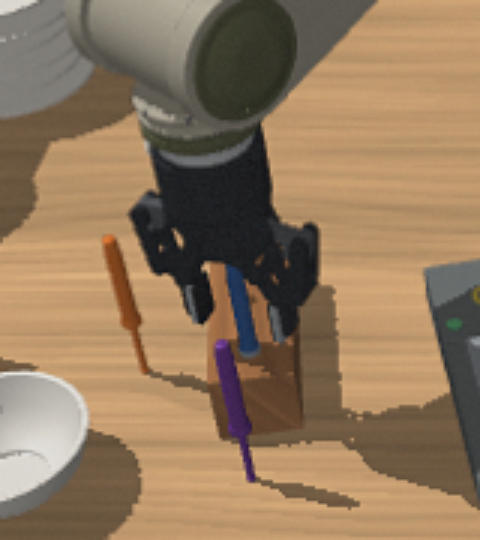

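```bash
python3 -m jog '[[-1,0,0,0,0],[-1,0,0,0,0],[-1,0,0,0,0],[-1,0,0,0,0],[-1,0,0,0,0],[-1,0,0,0,0],[-1,0,0,0,0],[-1,0,0,0,0],[-1,0,0,0,0],[-1,0,0,0,0],[-1,0,0,0,0],[-1,0,0,0,0]]' 60
```

```text
time_s: 13.45
position: [0.571, -0.3174, 0.0958]
tool_rot: [[0.001, -0.953, 0.302], [-0.001, 0.302, 0.953], [-1.0, -0.001, -0.0]]
ft_force: [-0.3, 0.2, 5.9]
grip_width: 0.0114
```

```bash
python3 -m jog '[[-1,-0.005,0,0,0],[-1,-0.015,0,0,0],[-1,-0.03,0,0,0],[-1,-0.05,0,0,0],[-1,-0.07,0,0,0],[-1,-0.09,0,0,0],[-1,-0.11,0,0,0],[-1,-0.11,0,0,0],[-1,-0.11,0,0,0],[-1,-0.11,0,0,0]]'
python3 - <<'E'
from h import *
s=env.observe(); print(s['tool_rot'].T@(np.array([.509,-.137,s['position'][2]])-s['position']))
im=env.get_image("scene");cv2.imwrite("pics/scene14.png",im[:,:,::-1]);cv2.imwrite("pics/c14.png",cv2.resize(im[100:300,100:260,::-1],None,fx=3,fy=3))
E
```

```text
time_s: 14.45
position: [0.5705, -0.3169, 0.204]
tool_rot: [[-0.002, -0.953, 0.302], [0.001, 0.302, 0.953], [-1.0, 0.002, 0.001]]
ft_force: [0.9, 1.3, -0.3]
grip_width: 0.0115
[0.00037909 0.11295127 0.15295404]
```

View pics/c14.png

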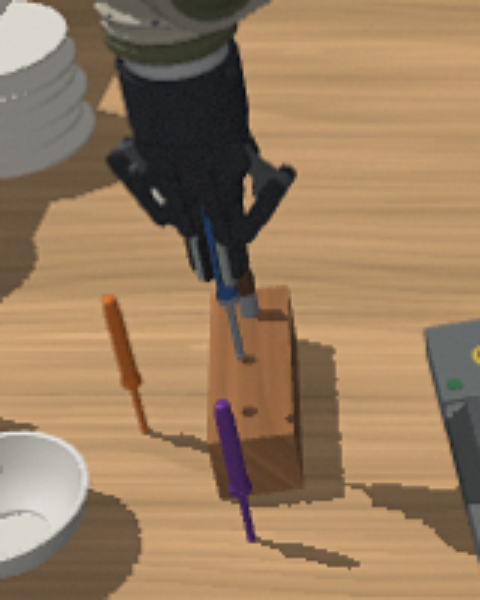

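```bash
python3 -m jog '[[-1,0,0.015,0.02,0],[-1,0,0.037,0.05,0],[-1,0,0.059,0.08,0],[-1,0,0.081,0.11,0],[-1,0,0.1,0.135,0],[-1,0,0.11,0.149,0],[-1,0,0.113,0.153,0],[-1,0,0.113,0.153,0],[-1,0.015,0.113,0.153,0],[-1,0.025,0.113,0.153,0],[-1,0.033,0.113,0.153,0],[-1,0.033,0.113,0.153,0],[-1,0.033,0.113,0.153,0]]'
python3 - <<'E'
from h import *
s=env.observe(); print(s['position'],s['tool_rot'][:,0])
im=env.get_image("scene")[:,:,::-1];cv2.imwrite("pics/scene15.png",im);t=env.get_image("top")[:,:,::-1];cv2.imwrite("pics/top15.png",t)
cv2.imwrite("pics/c15.png",np.hstack([cv2.resize(im[170:240,230:300],None,fx=6,fy=6,interpolation=0),cv2.resize(t[180:250,260:320],(360,420),interpolation=0)]))
E
```

```text
time_s: 15.8
position: [0.5095, -0.1376, 0.1724]
tool_rot: [[0.0, -0.953, 0.302], [-0.0, 0.302, 0.953], [-1.0, -0.0, -0.0]]
ft_force: [0.2, 0.2, -0.3]
grip_width: 0.0115
[ 0.50953329 -0.13763935  0.17237363] [ 1.28751433e-05 -5.97548247e-05 -9.99999998e-01]
```

View pics/c15.png

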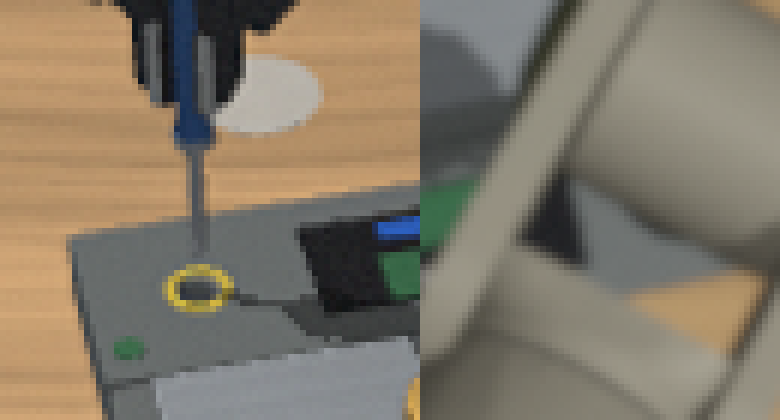

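```bash
python3 - <<'E'
from h import *
H=np.array([.509,-.1372])
cr=lambda p:((p-[230,170]+.5)*6).round(1)
print("hole",cr(proj("scene",[*H,.062])))
X=np.array([.5095,-.1376])
for z in (.0816,.085,.1365,.1766,.2): print(z,cr(proj("scene",[*X,z])))
im=cv2.imread("pics/scene15.png")
hh=cv2.cvtColor(im,cv2.COLOR_BGR2HSV)
for y in range(166,194,3):
    r=[x for x in range(250,275) if 100<hh[y,x,0]<125 and hh[y,x,1]>100]; print(y,r[0],r[-1],(r[0]+r[-1])/2)
for y in range(194,216):
    print(y,im[y,257:270].mean(1).astype(int))
E
```

```text
hole [197.3 289.4]
0.0816 [194.6 252.5]
0.085 [194.3 245.9]
0.1365 [189.7 141.8]
0.1766 [185.9  55.9]
0.2 [183.6   3.7]
166 258 261 259.5
169 258 262 260.0
172 259 262 260.5
175 258 262 260.0
178 259 261 260.0
181 259 261 260.0
184 259 261 260.0
187 260 261 260.5
190 260 264 262.0
193 261 264 262.5
194 [146 141 111  85  83  86  83  83 112 142 145 143 145]
195 [143 142 136 119  80  86  92 126 140 143 140 140 142]
196 [139 138 140 132  97  82  95 140 137 139 137 136 136]
197 [132 131 134 132 110  83  93 137 133 133 132 135 133]
198 [147 148 149 144 115  81  98 153 149 146 147 146 149]
199 [152 153 153 150 119  81  90 133 156 153 154 153 154]
200 [149 148 148 147 116  81  88 128 154 151 150 149 148]
201 [150 153 155 149 117  81  90 133 158 152 151 151 151]
202 [154 155 157 152 118  80  94 138 161 160 159 159 159]
203 [149 150 150 149 126  81  90 134 152 151 152 151 155]
204 [141 143 144 141 124  81  94 128 146 145 146 146 137]
205 [147 149 148 147 130  83  86 105 132 123 114 114 111]
206 [131 130 121 115 108  84  81  87 112 105 104 104 105]
207 [109 109 105 104  97  84  85  88 106 106 106 107 105]
208 [105 106 105 105 105  85  84  90 108 107 108 104 105]
209 [106 106 106 106 103  88  84  90 107 107 105 106 105]
210 [105 106 106 107 101  99  85  91 108 105 106 105 106]
211 [106 107 106 107 105 100  89  92 107 104 106 106 106]
212 [106 104 105 107 103  91  94 105 105 107 105 106 106]
213 [105 106 105 106 104 101 103 105 104 106 106 107 106]
214 [106 107 102 107 126 128 138 136 114 113 102 104 104]
215 [105 109 134 153 138 126 120 121 143 149 121 102 104]
```

```bash
python3 -m jog '[[-1,0,0.001,-0.0015,0],[-1,0,0.001,-0.0015,0],[-1,0.005,0.001,-0.0015,0],[-1,0.01,0.001,-0.0015,0],[-1,0.015,0.001,-0.0015,0],[-1,0.018,0.001,-0.0015,0],[-1,0.021,0.001,-0.0015,0],[-1,0.024,0.001,-0.0015,0],[-1,0.026,0.001,-0.0015,0],[-1,0.026,0.001,-0.0015,0],[-1,0.026,0.001,-0.0015,0]]'
python3 - <<'E'
from h import *
im=env.get_image("scene")[:,:,::-1];cv2.imwrite("pics/scene16.png",im)
cv2.imwrite("pics/c16.png",cv2.resize(im[180:240,230:300],None,fx=9,fy=9,interpolation=0))
E
```

```text
time_s: 17.0
position: [0.508, -0.1384, 0.1464]
tool_rot: [[0.0, -0.953, 0.302], [-0.0, 0.302, 0.953], [-1.0, -0.0, -0.0]]
ft_force: [-0.2, -0.8, -0.7]
grip_width: 0.0116
```

View pics/c16.png

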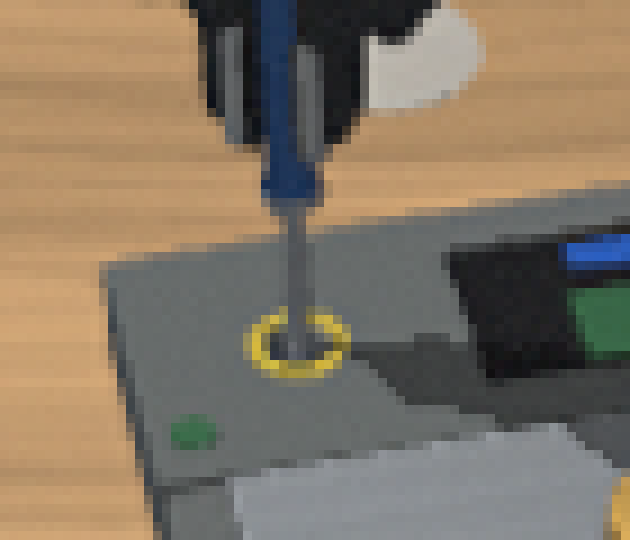

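Centred in the ring (crop 297,345) with no side force. I press in small steps.

```bash
python3 -m jog '[[-1,0.002,0,0,0],[-1,0.004,0,0,0],[-1,0.006,0,0,0],[-1,0.008,0,0,0],[-1,0.009,0,0,0],[-1,0.01,0,0,0],[-1,0.01,0,0,0],[-1,0.01,0,0,0]]'
python3 -m jog '[[-1,0.0005,0,0,0],[-1,0.001,0,0,0],[-1,0.0015,0,0,0],[-1,0.002,0,0,0],[-1,0.002,0,0,0],[-1,0.002,0,0,0]]'
python3 -m jog '[[-1,0.0005,0,0,0],[-1,0.001,0,0,0],[-1,0.001,0,0,0],[-1,0.001,0,0,0]]'
```

```text
time_s: 17.85
position: [0.508, -0.1384, 0.1365]
tool_rot: [[0.0, -0.953, 0.302], [-0.0, 0.302, 0.953], [-1.0, -0.0, -0.0]]
ft_force: [-0.7, 0.4, 1.4]
grip_width: 0.0117
time_s: 18.45
position: [0.508, -0.1384, 0.1344]
tool_rot: [[0.0, -0.953, 0.302], [-0.0, 0.302, 0.953], [-1.0, -0.0, -0.0]]
ft_force: [-0.4, 1.1, 1.1]
grip_width: 0.0117
time_s: 18.85
position: [0.5079, -0.1384, 0.1334]
tool_rot: [[0.0, -0.953, 0.302], [-0.0, 0.302, 0.953], [-1.0, -0.0, -0.0]]
ft_force: [-0.3, 0.1, 2.3]
grip_width: 0.0119
```

```bash
python3 -m jog '[[-1,0.0005,0,0,0],[-1,0.0005,0,0,0],[-1,0.0005,0,0,0]]'
python3 -m jog '[[-1,0.0005,0,0,0],[-1,0.0005,0,0,0],[-1,0.0005,0,0,0]]'
python3 -m jog '[[-1,0.0005,0,0,0],[-1,0.0005,0,0,0],[-1,0.0005,0,0,0]]'
```

```text
time_s: 19.15
position: [0.508, -0.1384, 0.1328]
tool_rot: [[0.0, -0.953, 0.302], [-0.0, 0.302, 0.953], [-1.0, -0.0, -0.0]]
ft_force: [0.1, 0.1, 3.0]
grip_width: 0.0117
time_s: 19.45
position: [0.5079, -0.1384, 0.1323]
tool_rot: [[0.0, -0.953, 0.302], [-0.0, 0.302, 0.953], [-1.0, -0.0, -0.0]]
ft_force: [-0.4, 0.8, 4.2]
grip_width: 0.0111
time_s: 19.75
position: [0.508, -0.1384, 0.1321]
tool_rot: [[0.0, -0.953, 0.302], [-0.0, 0.302, 0.953], [-1.0, -0.001, -0.0]]
ft_force: [-0.5, 0.9, 6.4]
grip_width: 0.0117
```

```bash
python3 -m jog '[[-1,0.0005,0,0,0],[-1,0.0005,0,0,0],[-1,0.0005,0,0,0],[-1,0.0005,0,0,0],[-1,0.0005,0,0,0]]'
python3 - <<'E'
from h import *
print([env.observe()['ft_force'].round(1)])
im=env.get_image("scene")[:,:,::-1];cv2.imwrite("pics/scene17.png",im)
cv2.imwrite("pics/c17.png",cv2.resize(im[160:320,110:390],None,fx=2.8,fy=2.8))
print(env.observe()['ft_force'].round(1))
E
```

```text
time_s: 20.25
position: [0.5082, -0.1385, 0.132]
tool_rot: [[0.001, -0.953, 0.302], [-0.001, 0.302, 0.953], [-1.0, -0.001, -0.0]]
ft_force: [-0.7, 1.0, 8.7]
grip_width: 0.0115
[array([-0.7,  1. ,  8.7])]
[-0.6  1.1  8.6]
```

View pics/c17.png

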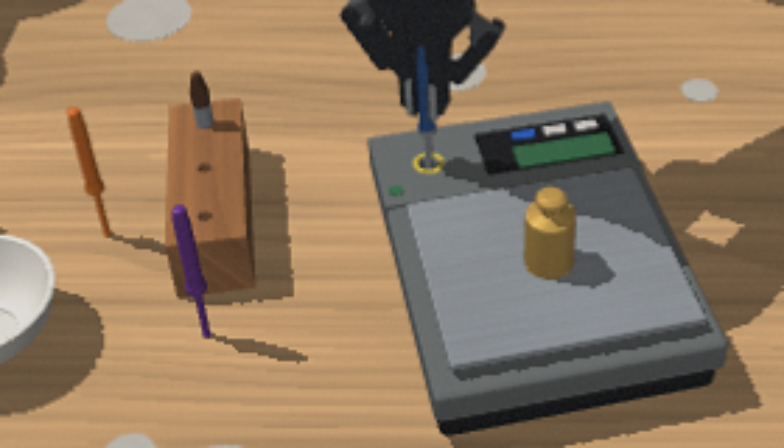

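View pics/scene17.png

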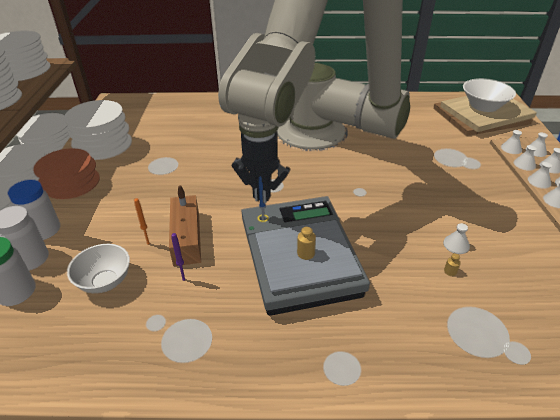

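```bash
python3 - <<'E'
from h import *
print(proj("scene",[.5095,-.1376,.1365]),proj("scene",[.508,-.1385,.0965]))
for f,y0 in(("15",190),("17",204)):
    im=cv2.imread(f"pics/scene{f}.png")
    for y in range(y0,y0+12): print(f,y,im[y,256:270].mean(1).astype(int))
E
```

```text
[261.1182271  193.13116685] [261.3526885  206.28530554]
15 190 [137 142 133  66  52  58  57  54  62 117 174 180 177 177]
15 191 [135 138 131  49  53  57  58  55  49  84 148 158 171 168]
15 192 [138 137 123  80  53  57  57  56  54  74 123 142 141 142]
15 193 [141 141 136  90  69  62  66  68  64  82 124 141 139 138]
15 194 [145 146 141 111  85  83  86  83  83 112 142 145 143 145]
15 195 [142 143 142 136 119  80  86  92 126 140 143 140 140 142]
15 196 [138 139 138 140 132  97  82  95 140 137 139 137 136 136]
15 197 [131 132 131 134 132 110  83  93 137 133 133 132 135 133]
15 198 [146 147 148 149 144 115  81  98 153 149 146 147 146 149]
15 199 [153 152 153 153 150 119  81  90 133 156 153 154 153 154]
15 200 [149 149 148 148 147 116  81  88 128 154 151 150 149 148]
15 201 [151 150 153 155 149 117  81  90 133 158 152 151 151 151]
17 204 [141 141 139  90  49  56  58  55  53  84 139 147 146 137]
17 205 [146 147 143  87  49  57  57  57  50  68 116 115 113 111]
17 206 [138 133 127  91  58  57  57  57  67  72 100 105 103 105]
17 207 [111 109 109  94  77  81  78  82  79  81 106 106 105 107]
17 208 [104 104 106 104  98  91  87  88  96 103 107 106 106 106]
17 209 [104 107 106 106 104  93  84  83  95 108 106 107 105 105]
17 210 [106 105 106 107 105 100  86  85  96 106 105 104 105 106]
17 211 [106 105 106 106 107 101  83  85  95 107 107 108 103 105]
17 212 [103 105 106 105 104 101  84  84  84 107 106 106 106 105]
17 213 [105 105 106 106 103  97  87  84  85 105 107 104 105 105]
17 214 [106 105 104 105 109 121  85  86  98 116 111 102 105 105]
17 215 [106 105 109 132 152 134  86  86 103 145 151 121 103 104]
```

The steel ring moved down 13 rows in the image (194→207), as predicted. So the stylus hasn't slipped in the grip, and its tip is at the stop depth. Handing in.

```bash
python3 - <<'E'
from rig import env
print(env.close_job()); s=env.observe(); print(s['time_s'],s['position'],s['ft_force'],s['grip_width'])
E
```

```text
the job is handed in; nothing more can be done
None
the job is handed in; nothing more can be done
```

I stood the larger brass weight upright in the middle of the pan and let go. I then took the blue stylus out of the block, lowered its tip through the hole and handed in at about 20 s with the red button held down; no verdict was reported.

**Last checks:**
- **Button:** The arm read 8.7 N upward. The last command steps, 0.5 mm each, moved the tool only 0.1–0.2 mm, so the button is on its hard stop. The tip works out at about z = 0.041 m, against 0.042 m for fully down.
- **Grip:** The stylus had not slipped. Its steel ring moved down 13 image rows, as predicted, and the gripper opening stayed at 11.5 mm.
- **Pan:** The last picture shows the weight upright and alone on the pan. I released it at about (0.637, −0.041), roughly 1 mm from the measured centre.
- **Other items:** By eye, the small weight, brush, cone and bowl stand where they started; I did not measure them again.

**Disagreements and limits:**
- The two cameras differed by 1–5 mm on positions.
- The arm hid the hole from the top camera. The final alignment, a 1.2 mm shift in each of x and y, therefore used the scene view only.

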